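# Check a temperature probe and fit it in a bioreactor head plate

### The job

Take the slim temperature probe with the straight round grip out of the rack and lower it fully home into the well of the dry-block calibrator, and keep it there for a second for its check reading. Then draw it out and thread it down through the open gland of the bioreactor head plate and on through the guide ring beneath it. Finish while still holding it there, upright and not forced against the metal, with its tip about 20 mm below the guide ring and its collar clear above the gland, so that a colleague can tighten the gland; do not let go, and do not knock the other things about.

Things in the scene. Friction and masses are not known exactly. Their poses are not given: they have to be found in the camera images.
- probe: Temperature probe: steel stem 8 mm thick, 130 mm long, round tip; above it a steel collar 20 mm wide, 6 high, a round ribbed black grip 18 mm wide, 42 high, and a 12 mm steel plug stub (190 mm in all, 0.09 kg). Origin at the tip, z up along the stem; grip's middle 157 mm from the tip. Starts hanging upright in one of the rack's holes, collar on the rack's plate, tip 15 mm above the bench.
- rack: Fixed aluminium rack: plate 70 x 214 mm, top face 145 mm above the bench, on two side cheeks, open front and back; three 12 mm holes along its own y axis at -70, 0, +70 mm. Origin under its centre on the bench. Things in it must rise 130 mm to leave; leave along the rack's x to miss the neighbours, which stand up to 30 mm above the plate.
- ph_electrode: Bystander in another hole of the rack: pH electrode with a glass stem of 10 mm and a wide black cap 28 mm in diameter and 20 mm high. Origin at its tip, z up. Leave it in place.
- port_key: Bystander in the remaining hole: steel T-handled port key, its cross bar 50 mm long and 9 mm thick, with its top 30 mm above the rack's plate. Origin at its tip, z up, x along the cross bar. Leave it in place.
- calibrator: Fixed dry-block temperature calibrator: white case 100 mm (x) x 150 mm (y) x 110 mm high with a dark display, and a round metal block 48 mm in diameter in its top with one open well. Origin under its centre on the bench.
- well_mouth (a point): Centre of the well's mouth in the calibrator's top face, 110 mm above the bench. The well is vertical, 11.5 mm in bore and 90 mm deep.
- well_floor (a point): Centre of the flat floor of the well, 20 mm above the bench; the probe is fully home when its tip stands on it (the grip's middle is then 177 mm above the bench).
- headplate: Fixed stand with the round steel head plate of a 1 litre bioreactor: foot ring 180 mm wide, three posts, plate 152 mm wide with its top at 122 mm above the bench. On it: drive coupling in the middle (top 156 mm), two lifting loops (150 mm), six blanked ports (135 mm) and one open gland, 48 mm from the centre along the stand's own x. Origin under its centre on the bench.
- gland_mouth (a point): Centre of the open gland's mouth, 140 mm above the bench. The gland is a vertical bushing 28 mm long with 11 mm bore that widens to about 18 mm at the mouth.
- guide_under (a point): Centre of the underside of the guide ring, 64 mm above the bench, exactly below the gland on the same vertical line. The ring is 14 mm high (top at 78 mm), 12 mm in bore, widening to about 18 mm at its top, and is held by a flat baffle strip. Free air under it down to the bench.
- bottle: Bystander: small glass bottle with a red cap, 56 mm in diameter and 95 mm high, on the bench. Origin under its centre.
- spanner: Bystander: steel spanner 140 mm long lying on the bench. Origin under its middle.
Not all that is in view belongs to the job. Leave any orange or pink look-alike of the calibrator alone.

How it is judged:
On the way, in this order (a step that is already met when the one before it is completed fails the run):
1. the probe stands fully home in the calibrator's well (tip within 6 mm of its floor) for 0.8 s, held by the fingers (horizontal distance between probe and well_floor below 0.006 m and z of probe in the frame of well_floor between -0.005 and 0.006 m and contact force between the fingers and probe above 0.5 N), for 0.8 s.
2. the probe's tip has passed down through the open gland, to below the head plate (z of probe in the frame of gland_mouth between -0.13 and -0.028 m and horizontal distance between probe and gland_mouth below 0.012 m), for 0.1 s.
At the end, for the whole second after the job is handed in: The probe spans gland and guide ring (tip within 6 mm of the ring's axis, stem within 0.1 rad of upright), its tip 10 to 32 mm below the ring's underside, so that the collar is clear of the gland, at rest, gripped by the fingers and pressing on the head plate assembly with less than 15 N (horizontal distance between probe and guide_under below 0.006 m and angle between the z axis of probe and the z axis of headplate, either way round below 0.1 rad and z of probe in the frame of guide_under between -0.032 and -0.01 m and contact force between the fingers and probe above 1 N and contact force between probe and headplate below 15 N and linear speed of probe below 0.01 m/s); the arm keeps its last pose, push and grip.
It fails at once if the pH electrode, the port key, the bottle or the spanner is moved by more than 30 mm (distance of any of ph_electrode, port_key, bottle, spanner from where it was at the start of the episode above 0.03 m).
It also fails if it takes over 67 s, if anything falls off the work surface, if the arm or the gripper's body presses on something with over 40 N, if the wrist force passes 120 N, or if a joint passes its speed limit or range.

### The arm

A 7-joint arm with a two-finger parallel gripper is mounted at the origin on the work surface. World frame = base frame: x ahead of the robot, y to its left, z up, the work surface at z = 0. Lengths are in m, angles in rad, forces in N, time in s.
With the tool pointing down it reaches from about 0.4 to 0.85 m from the base axis. Payload 6.9 kg.
Tool frame: the origin (TCP) lies midway between the tips of the shut fingers; the grasp point (between the pads) lies behind it (ctrl.pinch_z is the z of the grasp point in the tool frame, in m); z points along the fingers, y is the line along which they close (so a half turn about z gives the same grasp; the last joint's range is limited). The gripper opens to 85 mm and grips with 20 to 120 N. Pads are 22 mm wide; open, the fingers measure 114 mm over their backs; the gripper's body (76 mm by 85 mm) begins 54 mm behind the grasp point. The pads swing forward as they close: fully open they stand 13 mm farther back than shut.
Start: joints at [-1.183, 0.507, -0.238, 1.5, 0.126, 1.149, -0.155], TCP at [0.174, 0.6, 0.231] pointing down, gripper open.
Joint ranges: [-3.08, 3.08], [-0.24, 2.05], [-1.43, 1.35], [0, 2.5], [-1.52, 4.66], [0.17, 1.96], [-2.89, 2.89]. Speed limits (rad/s): [2.39, 2.39, 3.14, 3.14, 3.14, 3.14, 3.14].

### API

Orientations are given as a unit quaternion [w, x, y, z].
In Python, from station import ctrl, get_state, vision, ticket, models gives the robot as it stands. Calls block until the motion is done:
- ctrl.movep(position, orientation): joint-space move of the TCP to a pose.
- ctrl.movel(position, frame=None, max_speed=0.15): straight line of the TCP; frame=None keeps the orientation; max_speed is the mean speed in m/s.
- ctrl.set_joints(angles): joint-space move.
- ctrl.ungrasp() and ctrl.close_gripper(force=None): open the fingers fully, or close them until they stop; force is the grip in N (None keeps the last).
- ctrl.pause(seconds).
- ctrl.ik(position, orientation): joint angles nearest the present ones, or None.
- get_state(): the state.
- vision.grab_frame(name): name is "scene" or "side" or "wrist"; returns (picture, depth): 384x512x3 uint8, blue, green, red; 384x512 float32, m along the optical axis (not along the pixel's ray), 0 where there is no reading.
- vision.camera_info(name): a dict with "mtx" (3x3 intrinsics, pixels), "R" (3x3) and "t" (3): a world point X has camera coordinates R X + t; the wrist camera has in their place "hand_eye" (4x4, takes a point from camera to tool coordinates, whose origin is the TCP and whose axes are the flange's). Camera axes: x right, y down, z forward; pixel columns grow to the right and rows downward; lengths in m; the calibration is good to about 2 mm. A picture is of the moment at which its call begins: read the wrist's pose just before it. camera_info takes no time and is no camera call.
A pose or a line that the arm cannot do raises ctrl.Unreachable and nothing moves.
- ticket.close_job(): hands the job in; it is judged then, once.
Trained networks look in the newest picture that a camera, given by its name, has taken for a name from the list of things; names that differ only in an ending like _2 or _b are one class to them, and where a whole thing is asked for, a point or a joint stands for the part that bears it (a point fixed in the world has none). Each returns a list of dicts, best first, with "p" (0 to 1); they miss things now and then, are a little off and sometimes report something else, mostly with a low value. They report only what shows in the picture. A call takes as long as a camera call. They do not tell look-alikes from the thing itself.
- models.recognise(camera, target): "point" ([column, row] in pixels, amid what is visible of it).
- models.masks_of(camera, target): "mask" (384x512 bool, what is visible of it) and "point" ([column, row] in pixels, amid what is visible of it).
The state is a dict: "time": time; "qpos": joint angles; "qd": joint speeds; "tau": joint torques, N m; "tcp_pos": TCP position; "eef_rot": TCP orientation; "contact_force": force on the tool from outside, world axes, zero at the start; "wrist_torque": the same for the moment, N m; "width": finger opening in m; "gripper_force": force on a finger pad.
Only numpy, scipy, OpenCV 4.12 (cv2) and the standard library are available. Lean on these libraries where they do the work, as an engineer would, in place of code of your own. Each camera call takes 0.05 s, during which the arm holds its last target. There are 200 camera calls.

## Working session

There is one attempt and no reset: what is moved stays moved. The work goes in short steps, each a Python script; the robot and the scene stay as the last script left them, time stands still between calls to the robot, and variables do not carry over. Pictures are saved under pics/ and viewed, at most 10 in all, crops included, and the job is handed in when it is done.

```bash
mkdir -p pics; ls; cat > h.py <<'E'
import numpy as np, cv2
from station import ctrl,get_state,vision,ticket,models
from scipy.spatial.transform import Rotation as Ro
def q2R(q): return Ro.from_quat([q[1],q[2],q[3],q[0]]).as_matrix()
def R2q(R): x=Ro.from_matrix(R).as_quat(); return np.array([x[3],x[0],x[1],x[2]])
def cam(n,st=None):
    ci=vision.camera_info(n); K=np.array(ci["mtx"])
    if n!="wrist": R=np.array(ci["R"]);t=np.array(ci["t"])
    else:
        st=st or get_state(); H=np.array(ci["hand_eye"]); T=np.eye(4);T[:3,:3]=q2R(st["eef_rot"]);T[:3,3]=st["tcp_pos"]
        M=np.linalg.inv(T@H);R=M[:3,:3];t=M[:3,3]
    return K,R,t
def cloud(n,dep,c):
    K,R,t=c; v,u=np.mgrid[:dep.shape[0],:dep.shape[1]]
    P=np.stack([(u-K[0,2])/K[0,0]*dep,(v-K[1,2])/K[1,1]*dep,dep],-1)
    return (P-t)@R   # R^T (P-t)
def at_z(px,z,c):
    K,R,t=c; d=R.T@np.linalg.inv(K)@np.array([px[0],px[1],1.]); o=-R.T@t
    return o+d*(z-o[2])/d[2]
def proj(X,c):
    K,R,t=c; p=(K@(R@np.asarray(X,float).reshape(-1,3).T+t[:,None])).T; return p[:,:2]/p[:,2:]
E
python3 - <<'E'
from h import *
st=get_state(); print({k:np.round(v,3) for k,v in st.items()}, ctrl.pinch_z, vision.camera_info("wrist")["hand_eye"])
names=["probe","rack","ph_electrode","port_key","calibrator","headplate","bottle","spanner","gland_mouth","well_mouth"]
for n in ["scene","side","wrist"]:
    c=cam(n); im,d=vision.grab_frame(n); cv2.imwrite(f"pics/{n}0.png",im); np.save(f"{n}0.npy",d)
    print(n,"campos",np.round(-c[1].T@c[2],3))
    if n=="wrist": continue
    W=cloud(n,d,c)
    for o in names:
        for r in models.masks_of(n,o)[:3]:
            m=r["mask"]&(d>0); w=W[m]
            print(o,round(r["p"],2),np.round(r["point"]),m.sum(), np.round(np.median(w,0),3) if m.sum() else "", np.round(np.percentile(w,[2,98],axis=0),3).tolist() if m.sum() else "")
E
```

```text
pics
{'time': np.float64(0.0), 'qpos': array([-1.184,  0.508, -0.238,  1.501,  0.126,  1.149, -0.155]), 'qd': array([-0.002,  0.   , -0.001, -0.001, -0.   , -0.001,  0.001]), 'tau': array([-0.0000e+00, -6.2058e+01, -2.1870e+00, -2.4965e+01,  1.3000e-02,
        1.2000e-02,  0.0000e+00]), 'tcp_pos': array([0.174, 0.6  , 0.23 ]), 'eef_rot': array([-0.   ,  0.14 ,  0.99 , -0.001]), 'contact_force': array([ 0.631,  0.374, -0.237]), 'wrist_torque': array([-0.018, -0.069,  0.027]), 'gripper_force': np.float64(0.0), 'width': np.float64(0.085)} -0.0187 [[-2.93602733e-05 -9.48203646e-01 -3.17663101e-01  8.09283220e-02]
 [ 9.99999523e-01  2.82192298e-04 -9.34751389e-04  7.61285237e-04]
 [ 9.75976755e-04 -3.17662977e-01  9.48203185e-01 -1.42255715e-01]
 [ 0.00000000e+00  0.00000000e+00  0.00000000e+00  1.00000000e+00]]
scene campos [1.095 0.627 0.758]
probe 0.61 [247. 178.] 210 [ 0.528 -0.019  0.156] [[0.453, -0.106, -0.0], [0.535, -0.011, 0.204]]
probe 0.5 [339. 255.] 4398 [0.519 0.292 0.12 ] [[0.436, 0.203, 0.003], [0.582, 0.357, 0.151]]
rack 0.57 [246. 210.] 3123 [ 0.528 -0.014  0.066] [[0.4
[... 2625 characters left out ...]
7  0.175] [[0.518, -0.023, 0.057], [0.534, -0.012, 0.206]]
bottle 0.83 [181. 249.] 899 [0.76  0.119 0.068] [[0.734, 0.08, 0.009], [0.783, 0.128, 0.098]]
spanner 0.74 [161. 196.] 274 [ 0.766 -0.177  0.008] [[0.703, -0.216, -0.001], [0.825, -0.138, 0.012]]
gland_mouth 0.86 [319. 271.] 5173 [0.513 0.297 0.122] [[0.428, 0.209, 0.003], [0.58, 0.359, 0.153]]
well_mouth 0.95 [241. 140.] 1632 [ 0.484 -0.276  0.109] [[0.412, -0.455, 0.003], [0.537, -0.09, 0.172]]
well_mouth 0.82 [292. 133.] 2124 [ 0.297 -0.276  0.081] [[0.212, -0.373, 0.007], [0.344, -0.231, 0.114]]
well_mouth 0.8 [182. 150.] 2329 [ 0.668 -0.298  0.086] [[0.594, -0.415, 0.005], [0.729, -0.264, 0.115]]
wrist campos [0.096 0.624 0.374]
```

```bash
python3 - <<'E'
import cv2
a=cv2.imread("pics/scene0.png")[100:330,110:430]; cv2.imwrite("pics/a.png",cv2.resize(a,None,fx=2.5,fy=2.5,interpolation=2)[:600])
E
```

```text
(no output)
```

View pics/a.png

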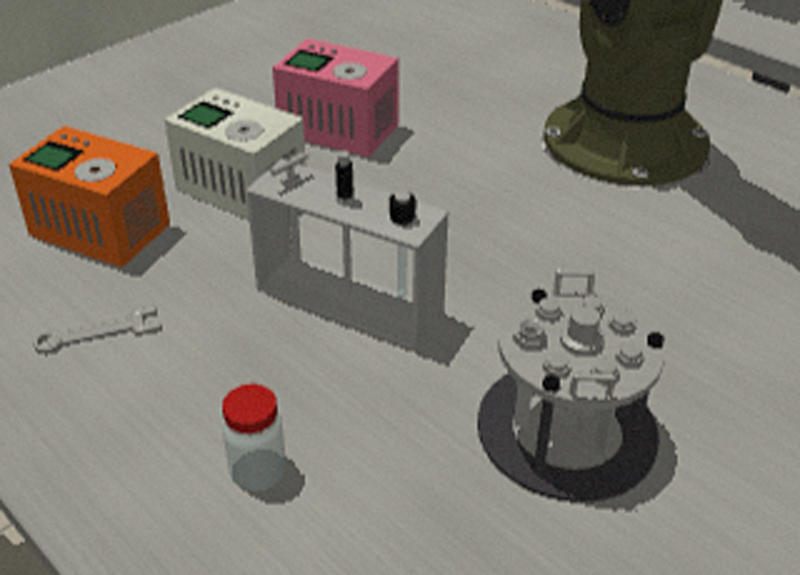

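The scene shows the white calibrator at crop (245,135), between orange and pink look-alikes. The slim probe grip is in the rack's middle hole at (345,178), and the bioreactor head plate is at (580,340). I'll look closer with the wrist camera.

```bash
cat >> h.py <<'E'
def shot(tag):
    ctrl.pause(0.15); st=get_state(); im,d=vision.grab_frame("wrist"); cv2.imwrite(f"pics/{tag}.png",im); np.savez(f"{tag}.npz",d=d,c=np.array([0])); 
    import pickle; pickle.dump((im,d,cam("wrist",st)),open(tag+".pkl","wb"))
def down(yaw):  # tool y axis at angle yaw, z down
    y=np.array([np.cos(yaw),np.sin(yaw),0]); z=np.array([0,0,-1.]); return R2q(np.stack([np.cross(y,z),y,z],1))
E
python3 - <<'E'
from h import *
q=get_state()["eef_rot"]
def go(p,q,tag):
    ctrl.movep(p,q); shot(tag); print(tag,np.round(get_state()["time"],2),np.round(get_state()["qpos"],2))
go([0.50,0.28,0.27],q,"hp1")
go([0.54,0.25,0.29],q,"hp2")
for yaw in (0.28,0.28+np.pi):
    print(yaw, [None if (j:=ctrl.ik(p,down(yaw))) is None else np.round(j,2) for p in ([0.527,-0.017,0.153],[0.527,-0.017,0.33],[0.49,-0.285,0.33],[0.53,0.25,0.33],[0.53,0.25,0.18])])
import cv2
a=np.hstack([cv2.imread("pics/hp1.png"),cv2.imread("pics/hp2.png")]); cv2.imwrite("pics/b.png",cv2.resize(a,(800,300),interpolation=3))
E
```

```text
hp1 3.03 [-0.44  0.39 -0.18  1.58  0.07  1.18  0.66]
hp2 3.57 [-0.37  0.42 -0.16  1.48  0.07  1.25  0.75]
0.28 [array([-0.09,  0.44,  0.1 ,  1.87, -0.06,  0.84,  0.33]), array([-0.11,  0.28,  0.13,  1.58, -0.04,  1.28,  0.31]), array([ 0.31,  0.36,  0.27,  1.48, -0.1 ,  1.31,  0.86]), array([-0.53,  0.38,  0.07,  1.43, -0.03,  1.33, -0.18]), array([-0.52,  0.49,  0.07,  1.68, -0.04,  0.97, -0.17])]
3.4215926535897934 [array([ 0.71,  0.7 , -1.23,  1.86,  0.73,  1.13,  2.64]), array([-0.73,  0.47,  1.15,  1.59, -0.44,  1.37, -2.38]), array([-0.16,  0.55,  1.15,  1.49, -0.51,  1.43, -1.86]), array([-0.07,  0.43, -0.67,  1.43,  0.27,  1.37,  2.68]), array([-0.07,  0.55, -0.65,  1.68,  0.38,  1.04,  2.57])]
```

View pics/b.png

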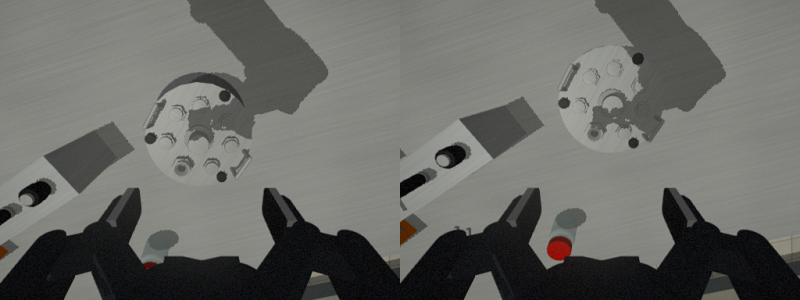

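In both views the open gland shows as the dark-holed port: full-frame about (234,214) in hp1 and (252,170) in hp2. Next come close views of the gland, well and probe from opposite yaws, so that calibration biases cancel.

```bash
python3 - <<'E'
from h import *
import pickle
L=[]
for t,px in (("hp1",(234,214)),("hp2",(252,170))):
    im,d,c=pickle.load(open(t+".pkl","rb")); L.append(at_z(px,0.14,c)); print(t,np.round(L[-1],4))
g=np.mean(L,0)
# well rough: scene+side, calibrator top, block greyish; use depth cloud of white top centre
c=cam("scene"); print("well scene", np.round(at_z((110+245/2.5,100+129/2.5),0.11,c),4))
w=at_z((110+245/2.5,100+129/2.5),0.11,c)
Y=0.28
def go(p,yaw,tag):
    ctrl.movep(p,down(yaw)); shot(tag); s=get_state(); print(tag,np.round(s["time"],2),np.round(s["tcp_pos"],3))
go([g[0],g[1],0.23],Y+np.pi/2,"g1"); go([g[0],g[1],0.23],Y,"g0"); go([g[0],g[1],0.23],Y-np.pi/2,"g2")
go([0.527,-0.017,0.33],Y-np.pi/2,"p2"); go([0.527,-0.017,0.33],Y,"p0");go([0.527,-0.017,0.33],Y+np.pi/2,"p1")
ctrl.movep([w[0],w[1],0.26],down(Y+np.pi/2))
go([w[0],w[1],0.2],Y+np.pi/2,"w1"); go([w[0],w[1],0.2],Y,"w0"); go([w[0],w[1],0.2],Y-np.pi/2,"w2")
X=dict(g=[*g[:2],.14],p=[0.527,-0.017,.205],w=[*w[:2],.11]); rows=[]
for k in "gpw":
    r=[]
    for i in "102":
        im,d,c=pickle.load(open(k+i+".pkl","rb")); u,v=proj(X[k],c)[0]; r.append(cv2.resize(cv2.getRectSubPix(im,(120,90),(float(u),float(v))),(264,198),interpolation=2)); print(k,i,round(u),round(v))
    rows.append(np.hstack(r))
cv2.imwrite("pics/c.png",np.vstack(rows))
E
```

```text
hp1 [0.5311 0.2457 0.14  ]
hp2 [0.5335 0.2465 0.14  ]
well scene [ 0.4767 -0.2626  0.11  ]
g1 4.31 [0.533 0.247 0.231]
g0 5.76 [0.532 0.246 0.23 ]
g2 7.2 [0.532 0.246 0.23 ]
p2 8.49 [ 0.527 -0.015  0.329]
p0 9.99 [ 0.527 -0.017  0.33 ]
p1 11.52 [ 0.527 -0.017  0.33 ]
w1 13.08 [ 0.478 -0.263  0.202]
w0 14.52 [ 0.477 -0.263  0.2  ]
w2 15.91 [ 0.477 -0.263  0.2  ]
g 1 257 190
g 0 257 192
g 2 258 193
p 1 258 180
p 0 257 181
p 2 260 182
w 1 258 188
w 0 257 192
w 2 258 193
```

View pics/c.png

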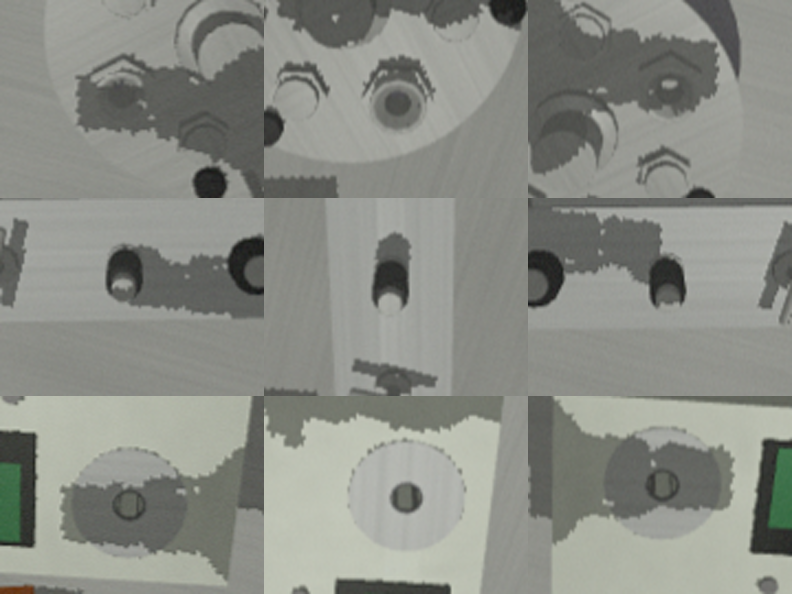

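Rows show gland, probe and well. The gland's dark bore is at crop (120,93), (134,103), (142,88). The probe's plug top is at (123,87), (125,105), (139,96). The well hole is at (129,108), (142,101), (134,90). Triangulating from these.

```bash
cat > tri.py <<'E'
from h import *
import pickle
from scipy.optimize import least_squares
base=dict(g=[(257,190),(257,192),(258,193)],p=[(258,180),(257,181),(260,182)],w=[(258,188),(257,192),(258,193)])
def tri(cs,us):
    return least_squares(lambda x:np.concatenate([proj(x,c)[0]-u for c,u in zip(cs,us)]),[.5,0,.15]).x
E
python3 - <<'E'
from tri import *
pts=dict(g=[(120,93),(134,103),(142,88)],p=[(123,87),(125,105),(139,96)],w=[(129,108),(142,101),(134,90)])
Z=dict(g=.14,p=.205,w=.11)
for k in "gpw":
    cs=[];us=[]
    for n,i in enumerate("102"):
        im,d,c=pickle.load(open(k+i+".pkl","rb")); u=np.array(base[k][n])+(np.array(pts[k][n])-[132,99])/2.2
        cs.append(c);us.append(u); W=cloud("",d,c); uu,vv=np.round(u).astype(int)
        print(k,i,np.round(at_z(u,Z[k],c),4),"top z",np.round(np.percentile(W[vv-14:vv+15,uu-14:uu+15,2],[50,90,98]),4))
    x=tri(cs,us); print(" tri",np.round(x,4),"res",[np.round(proj(x,c)[0]-u,1).tolist() for c,u in zip(cs,us)])
# precise views: 4x5 crops enlarged
out=[]
for k in "gpw":
    r=[]
    for n,i in enumerate("102"):
        im,d,c=pickle.load(open(k+i+".pkl","rb")); u=np.array(base[k][n])+(np.array(pts[k][n])-[132,99])/2.2; u=np.round(u).astype(int)
        a=im[u[1]-15:u[1]+15,u[0]-20:u[0]+20]; a=cv2.resize(a,(264,198),interpolation=cv2.INTER_NEAREST); a=cv2.convertScaleAbs(a,alpha=1.5)
        r.append(a); print(k,i,u)
    out.append(np.hstack(r))
cv2.imwrite("pics/d.png",np.vstack(out))
E
```

```text
g 1 [0.5316 0.2406 0.14  ] top z [0.1326 0.1395 0.1404]
g 0 [0.5339 0.2446 0.14  ] top z [0.1324 0.1396 0.1404]
g 2 [0.538  0.2432 0.14  ] top z [0.1324 0.1395 0.1404]
 tri [0.5348 0.2415 0.1301] res [[0.2, 0.1], [0.0, -0.3], [0.5, 0.2]]
p 1 [ 0.5227 -0.0222  0.205 ] top z [0.1451 0.2038 0.2052]
p 0 [ 0.525  -0.0209  0.205 ] top z [0.1451 0.2039 0.2052]
p 2 [ 0.5297 -0.0201  0.205 ] top z [0.1452 0.2039 0.2053]
 tri [ 0.5259 -0.0222  0.1954] res [[-0.7, 0.3], [0.7, -1.4], [0.7, 1.1]]
w 1 [ 0.4804 -0.2631  0.11  ] top z [0.1106 0.1114 0.112 ]
w 0 [ 0.4812 -0.2624  0.11  ] top z [0.1107 0.1116 0.1122]
w 2 [ 0.4806 -0.2626  0.11  ] top z [0.1107 0.1116 0.1121]
 tri [ 0.4808 -0.2627  0.1095] res [[0.2, 0.3], [-0.6, 0.1], [0.2, -0.3]]
g 1 [252 187]
g 0 [258 194]
g 2 [263 188]
p 1 [254 175]
p 0 [254 184]
p 2 [263 181]
w 1 [257 192]
w 0 [262 193]
w 2 [259 189]
```

View pics/d.png

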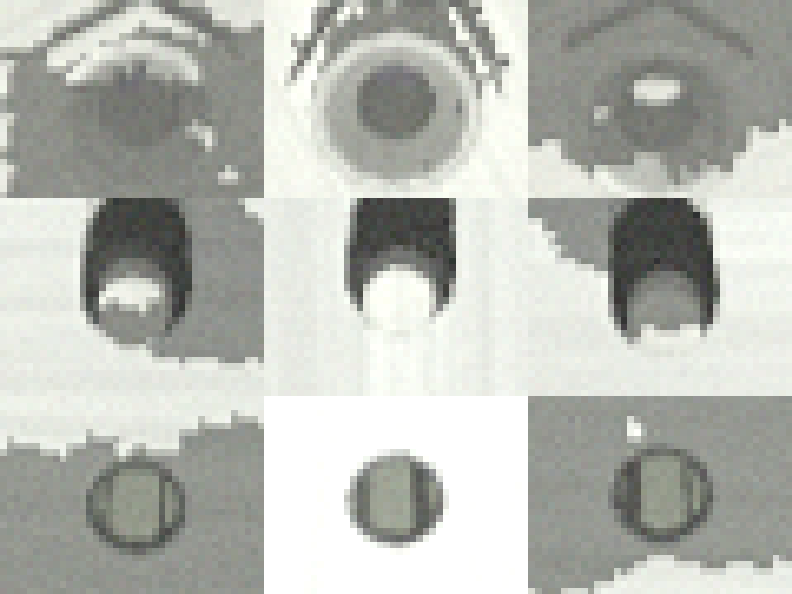

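```bash
python3 - <<'E'
from tri import *
ctr=dict(g=[(252,187),(258,194),(263,188)],p=[(254,175),(254,184),(263,181)],w=[(257,192),(262,193),(259,189)])
pts=dict(g=[(140,100),(132,101),(131,101)],p=[(131,113),(135,102),(140,117)],w=[(135.5,108),(131.5,103.5),(134,101.5)])
for k,z in zip("gpw",(.13,.205,.11)):
    cs=[];us=[]
    for n,i in enumerate("102"):
        im,d,c=pickle.load(open(k+i+".pkl","rb")); u=np.array(ctr[k][n])-[20,15]+np.array(pts[k][n])/6.6-.5
        cs.append(c);us.append(u);W=cloud("",d,c); print(k,i,np.round(at_z(u,z,c),4))
        if k=="p":
            m=(W[...,2]>.199)&(W[...,2]<.215)&(np.hypot(W[...,0]-.525,W[...,1]+.02)<.02); print("  depth-disc",np.round(W[m].mean(0),4),m.sum())
        if k=="g":
            m=(W[...,2]>.137)&(W[...,2]<.145)&(np.hypot(W[...,0]-.535,W[...,1]-.242)<.016); q=W[m]
            A=np.c_[2*q[:,:2],np.ones(len(q))]; s=np.linalg.lstsq(A,(q[:,:2]**2).sum(1),rcond=None)[0]; print("  rim",np.round(s[:2],4),m.sum(),np.round(np.sqrt(s[2]+s[:2]@s[:2]),4))
    x=tri(cs,us); print(" tri",np.round(x,4),"res",[np.round(proj(x,c)[0]-u,1).tolist() for c,u in zip(cs,us)])
# rack axis from the depth: plate points
im,d,c=pickle.load(open("p0.pkl","rb")); W=cloud("",d,c); m=(abs(W[...,2]-.145)<.003)&(np.hypot(W[...,0]-.525,W[...,1]+.02)<.2)
r=cv2.minAreaRect((W[m][:,:2]*1000).astype(np.float32)); print(r)
print(get_state()["time"])
E
```

```text
g 1 [0.5339 0.2422 0.13  ]
  rim [0.5337 0.2421] 291 0.0099
g 0 [0.5345 0.2411 0.13  ]
  rim [0.5339 0.2428] 276 0.01
g 2 [0.535  0.2423 0.13  ]
  rim [0.5346 0.2428] 296 0.01
 tri [0.5345 0.2418 0.1297] res [[-0.5, 0.3], [0.2, -0.8], [0.3, 0.5]]
p 1 [ 0.525  -0.0221  0.205 ]
  depth-disc [ 0.5242 -0.022   0.2041] 110
p 0 [ 0.5252 -0.0211  0.205 ]
  depth-disc [ 0.525  -0.0204  0.2041] 106
p 2 [ 0.5271 -0.0214  0.205 ]
  depth-disc [ 0.5264 -0.0209  0.2041] 109
 tri [ 0.5258 -0.022   0.2015] res [[-0.0, -0.2], [0.4, -0.1], [0.1, 0.3]]
w 1 [ 0.481  -0.2625  0.11  ]
w 0 [ 0.4811 -0.2626  0.11  ]
w 2 [ 0.4806 -0.2625  0.11  ]
 tri [ 0.4809 -0.2625  0.1107] res [[0.1, 0.1], [-0.2, -0.0], [0.1, -0.1]]
((525.0436401367188, -21.513656616210938), (70.21016693115234, 214.39317321777344), 16.776777267456055)
15.9083
```

Measurements agree to within 1 mm: probe (0.5253,-0.0214), well (0.4809,-0.2625), gland (0.5343,0.2425), rack yaw 0.293. Now grasp, lift and move above the well.

```bash
python3 - <<'E'
from h import *
P=lambda t:print(t,{k:np.round(v,3).tolist() for k,v in get_state().items() if k in("time","tcp_pos","contact_force","width","gripper_force")})
q=down(0.293); p=[0.5253,-0.0214]; w=[0.4809,-0.2625]
ctrl.movep([*w,0.33],q); ctrl.movep([*p,0.30],q); ctrl.movel([*p,0.153],max_speed=.12); P("at")
ctrl.close_gripper(force=60); P("closed")
ctrl.movel([*p,0.33],max_speed=.12); P("lifted")
ctrl.movel([*w,0.33],max_speed=.2); ctrl.movel([*w,0.256],max_speed=.15); ctrl.pause(.2); P("above")
import pickle
for n in("scene","side"):
    im,d=vision.grab_frame(n); c=cam(n); pickle.dump((im,d,c),open(n+"1.pkl","wb"))
    u,v=proj([*w,.14],c)[0].astype(int); a=im[v-30:v+30,u-25:u+25]; cv2.imwrite(f"pics/{n}1.png",cv2.resize(a,(400,480),interpolation=cv2.INTER_NEAREST)); print(n,u,v,proj([[*w,.11],[*w,.118],[*w,.24]],c).round(1).tolist())
cv2.imwrite("pics/e.png",np.hstack([cv2.imread("pics/scene1.png"),cv2.imread("pics/side1.png")]))
E
```

```text
at {'time': 19.408, 'tcp_pos': [0.526, -0.022, 0.154], 'contact_force': [-0.043, -0.194, -0.202], 'gripper_force': 0.0, 'width': 0.085}
closed {'time': 20.042, 'tcp_pos': [0.525, -0.021, 0.153], 'contact_force': [-1.198, 2.028, 2.984], 'gripper_force': 58.365, 'width': 0.017}
lifted {'time': 21.667, 'tcp_pos': [0.525, -0.021, 0.329], 'contact_force': [-0.301, -0.351, -1.336], 'gripper_force': 58.434, 'width': 0.017}
above {'time': 23.883, 'tcp_pos': [0.481, -0.263, 0.257], 'contact_force': [-0.583, 0.064, -1.476], 'gripper_force': 58.436, 'width': 0.017}
scene 206 143 [[207.0, 152.1], [206.7, 149.9], [202.9, 114.6]]
side 243 128 [[243.2, 137.6], [243.2, 135.3], [242.8, 98.0]]
```

View pics/e.png

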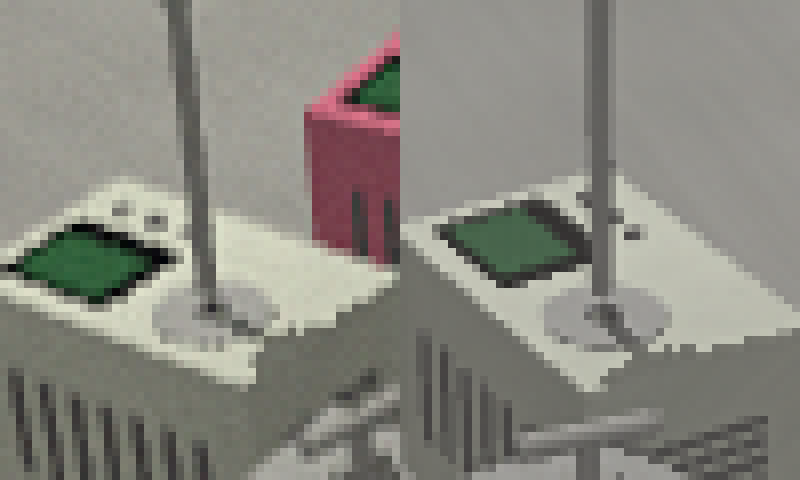

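The stem is vertical and sits over the well within about 0.5 px in both views (hole at scene (210,310), side (602,312)). Descending with a force check.

```bash
python3 - <<'E'
from h import *
w=[0.4809,-0.2625]
b=np.array(get_state()["contact_force"])
for z in (.245,.235,.215,.19,.17,.161,.159):
    ctrl.movel([*w,z],max_speed=.06); s=get_state(); f=np.array(s["contact_force"])-b
    print(z,np.round(s["tcp_pos"],4),np.round(f,1),np.round(s["wrist_torque"],2),s["gripper_force"].round(1),round(s["time"],2))
    if np.linalg.norm(f)>12: print("STOP");break
E
```

```text
Traceback (most recent call last):
AttributeError: 'float' object has no attribute 'round'
```

```bash
cat > d.py <<'E'
from h import *
def desc(xy,zs,b,v=.06,lim=12):
    for z in zs:
        ctrl.movel([*xy,z],max_speed=v); s=get_state(); f=np.array(s["contact_force"])-b
        print(z,np.round(s["tcp_pos"],4),np.round(f,1),np.round(s["wrist_torque"],2),round(float(s["gripper_force"]),1),round(float(s["time"]),2))
        if np.linalg.norm(f)>lim: print("STOP"); return False
    return True
E
python3 - <<'E'
from d import *
desc([0.4809,-0.2625],(.235,.215,.19,.17,.161,.159),np.array([-.58,.06,-1.48]))
E
```

```text
0.235 [ 0.4807 -0.2623  0.2345] [-0.   0.7 -1. ] [ 0.02  0.02 -0.03] 58.4 24.63
0.215 [ 0.4807 -0.2625  0.2146] [0.7 0.5 0.4] [0.01 0.   0.02] 58.4 25.12
0.19 [ 0.4808 -0.2625  0.1898] [ 1.4 -0.1  1. ] [ 0.   -0.03  0.02] 58.4 25.68
0.17 [ 0.4807 -0.2624  0.1696] [ 0.  -0.4 -0.1] [-0.05 -0.02  0.01] 58.4 26.17
0.161 [ 0.4807 -0.2624  0.1606] [0.2 0.4 0.7] [0.02 0.02 0.03] 58.4 26.47
0.159 [ 0.4809 -0.2625  0.159 ] [1.4 0.2 0.3] [-0.04  0.   -0.03] 58.4 26.72
```

```bash
python3 - <<'E'
from d import *
w=[0.4809,-0.2625]; b=np.array([-.58,.06,-1.48])
desc(w,(.158,.157,.156,.155),b,.03,4)
ctrl.pause(1.3)
s=get_state(); print(np.round(s["contact_force"],1),s["time"],np.round(s["tcp_pos"],4))
E
```

```text
0.158 [ 0.481  -0.2626  0.1581] [ 0.9 -0.3  0.4] [ 0.02 -0.07  0.04] 58.4 26.97
0.157 [ 0.4812 -0.2628  0.1576] [0.4 0.7 5.7] [ 0.1   0.16 -0.02] 58.8 27.22
STOP
[-0.7 -0.4  5.7] 28.5167 [ 0.4812 -0.2628  0.1576]
```

The floor contact (5.7 N at TCP z 0.1576) confirms the probe was fully home, and it was held there for over 1.3 s. Now on to the gland.

```bash
python3 - <<'E'
from d import *
w=[0.4809,-0.2625]; g=[0.5343,0.2423]
ctrl.movel([*w,.345],max_speed=.12); ctrl.movel([*g,.345],max_speed=.2); ctrl.movel([*g,.287],max_speed=.12); ctrl.pause(.3)
b=np.array(get_state()["contact_force"]); print(b.round(1),get_state()["time"])
desc(g,(.275,.265,.255,.245,.235,.225,.215,.21,.205,.195,.182),b,.05,8)
E
```

```text
[-0.1 -0.3 -1.5] 33.8583
0.275 [0.534  0.2422 0.2745] [-0.1 -0.1  1.1] [ 0.02 -0.03  0.01] 58.4 34.25
0.265 [0.5341 0.2422 0.2646] [-0.4 -0.3 -0.1] [ 0.04  0.01 -0.01] 58.4 34.6
0.255 [0.5341 0.2422 0.2545] [-0.1  0.2  1. ] [-0.04 -0.01 -0.02] 58.5 34.95
0.245 [0.5341 0.2422 0.2446] [0.2 0.5 0.4] [ 0.03 -0.04  0.02] 58.4 35.3
0.235 [0.5341 0.2422 0.2345] [ 0.7  0.9 -0. ] [ 0.08 -0.03 -0.  ] 58.4 35.65
0.225 [0.5341 0.2422 0.2246] [-1.   1.5  0.7] [-0.05 -0.01  0.05] 58.5 36.0
0.215 [0.5341 0.2422 0.2146] [ 0.4 -0.2 -0.4] [-0.06 -0.03 -0.03] 58.5 36.35
0.21 [0.5341 0.2423 0.2097] [-0.5  0.5  1. ] [ 0.    0.04 -0.02] 58.5 36.6
0.205 [0.5341 0.2422 0.2046] [-0.2  0.5  0.5] [ 0.01 -0.   -0.03] 58.5 36.85
0.195 [0.5341 0.2422 0.1945] [-0.8 -0.1  0.3] [-0.03 -0.03 -0.02] 58.5 37.2
0.182 [0.5341 0.2422 0.1816] [ 0.4 -0.3  1.8] [ 0.06 -0.04  0.01] 58.5 37.61
```

```bash
python3 - <<'E'
from h import *
ctrl.pause(.5); s=get_state(); print(s["contact_force"],s["gripper_force"],s["time"])
o=[]
for n in("scene","side"):
    im,d=vision.grab_frame(n); u,v=proj([.534,.242,.12],cam(n))[0].astype(int); o.append(cv2.resize(im[v-50:v+50,u-40:u+40],(400,500),interpolation=2)); print(n,u,v,proj([[.5343,.2423,.14],[.5343,.2423,.044]],cam(n)).round())
cv2.imwrite("pics/f.png",np.hstack(o))
E
```

```text
[-0.0379229   0.69912178  0.0134204 ] 58.53843569755554 38.1083
scene 321 236 [[322. 231.]
 [318. 259.]]
side 294 246 [[295. 240.]
 [293. 272.]]
```

View pics/f.png

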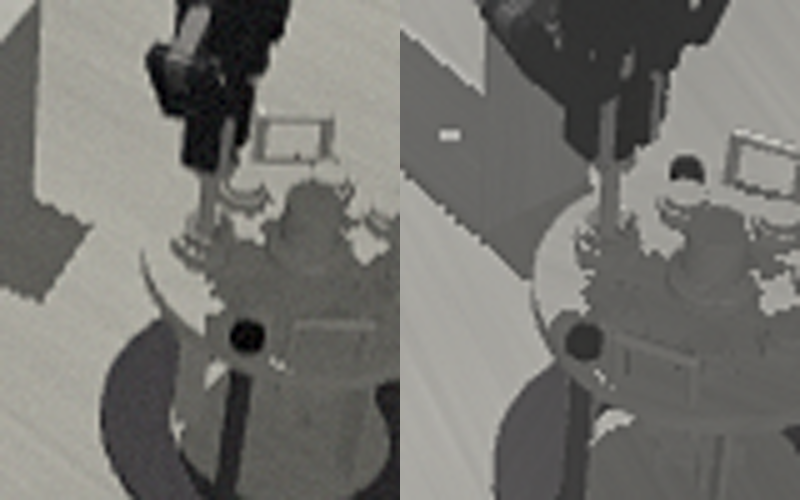

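The stem enters the open gland (scene crop (200,240), side crop (608,235)), the collar is clear above it, and the contact forces are near zero. Handing in.

```bash
python3 -c "
from station import ticket
print(ticket.close_job())"
```

```text
the job is handed in; nothing more can be done
None
```

I handed the job in with the probe held upright through the gland and guide ring, tip about 20 mm below the ring, after it stood home in the well for over a second; the judge's result was not shown.

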